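# Load the watch-case marker with its ratchet lever

## Task

Load the case-back marker: seat every watch-case carrier from the green mat upright and fully home, taper down, in a socket of the dial in front of the amber hood, and swing the ratchet lever back and forth between its stops to advance the dial, notch by notch, until all the carriers are wholly under the hood. Turn the dial only with its lever, never by pushing on the dial itself. Finish with the lever back at its rest stop, then press the green start button fully and let go, leaving the other things on the bench where they are.

Things in the scene. Friction and masses are not known exactly. Their poses are not given: they have to be found in the camera images.
- marker: case-back marking machine, fixed to the bench (its pose varies); origin: on the dial's vertical axis at bench level; x points from the open front to the back, z up. Its white head stands on the amber hood from x = 47 mm backwards, up to 205 mm above the bench; a 34 mm high white console stands at its front left (x -150, y 165)
- hood_edge (a point): middle of the front edge (yellow strip) of the amber hood, at x = -32 mm in the marker's frame, 145 mm above the bench. Hood: flat top 140-145 mm above the bench, side walls 152 mm either side, open in front and inside. Sockets in front of it, two or three at a time, can be loaded from above. A carrier is wholly under it when its axis is at marker x > -8 mm
- dial: steel dial; origin and z axis are the marker's, only its yaw changes. Notched rim, 272 mm across, 16 notches 22.5 degrees apart; plate top at 44 mm. Turns counterclockwise only (seen from above): a socket at the front goes to the marker's -y side, then under the hood. A holding pawl stops it turning back; 1 N m of friction keeps it where the lever leaves it
- socket0 (a point): centre of the mouth (rim, 78 mm above the bench) of one of the dial's eight equal upright sockets, 45 degrees (two notches) apart on a circle of 102 mm radius; this one lies on the dial's own -x axis. 62 mm outside, tapered bore, 48 mm at the rim, matching the carriers: fully home, the flange rests on the rim and the carrier's origin is 48 mm above the bench
- lever (a joint): ratchet lever about the dial's axis, rad: 0 at its rest stop, 0.47 at its working stop, growing counterclockwise from above; stays where left. A swing to the working stop (6 N at the grip, first 0.08 rad free) takes a tooth along and leaves the dial on a notch; swung back to rest it slips over to the next. If the dial starts between notches the first swing may move it less, or not at all
- lever_grip (a point): on the axis of the lever's black upright grip (26 mm across, 48-105 mm above the bench), 80 mm above the bench, 225 mm from the dial's axis; the red arm below it is 22 mm wide, top at 26 mm. About the axis from the marker's x, the grip stands at -145 degrees at rest and -118 at the working stop, 105 mm apart
- start (a joint): green start button, m pressed: 0 up, 0.006 fully down; springs back. Fully down takes about 5 N
- start_top (a point): centre of the top of the green start button (28 mm across, in a black collar 44 mm across) on the console; pressed straight down
- carrier0: watch-case carrier, 70 mm tall, about 0.4 kg, round about z; origin: lower end of its taper, on the axis. Going up: steel taper, 36 to 47 mm across, 30 mm long; aluminium flange, 57 mm across, 30-40 mm above the origin; blue holder to grip by, 42 mm across, 40-58 mm; steel watch case, 38 mm across, 58-70 mm. Stands on its lower end on the 2 mm thick green mat. 3 to 5 carriers are present
- carrier1: watch-case carrier, 70 mm tall, about 0.4 kg, round about z; origin: lower end of its taper, on the axis. Going up: steel taper, 36 to 47 mm across, 30 mm long; aluminium flange, 57 mm across, 30-40 mm above the origin; blue holder to grip by, 42 mm across, 40-58 mm; steel watch case, 38 mm across, 58-70 mm. Stands on its lower end on the 2 mm thick green mat. 3 to 5 carriers are present
- carrier2: watch-case carrier, 70 mm tall, about 0.4 kg, round about z; origin: lower end of its taper, on the axis. Going up: steel taper, 36 to 47 mm across, 30 mm long; aluminium flange, 57 mm across, 30-40 mm above the origin; blue holder to grip by, 42 mm across, 40-58 mm; steel watch case, 38 mm across, 58-70 mm. Stands on its lower end on the 2 mm thick green mat. 3 to 5 carriers are present
- carrier3: watch-case carrier, 70 mm tall, about 0.4 kg, round about z; origin: lower end of its taper, on the axis. Going up: steel taper, 36 to 47 mm across, 30 mm long; aluminium flange, 57 mm across, 30-40 mm above the origin; blue holder to grip by, 42 mm across, 40-58 mm; steel watch case, 38 mm across, 58-70 mm. Stands on its lower end on the 2 mm thick green mat. 3 to 5 carriers are present
- carrier4: watch-case carrier, 70 mm tall, about 0.4 kg, round about z; origin: lower end of its taper, on the axis. Going up: steel taper, 36 to 47 mm across, 30 mm long; aluminium flange, 57 mm across, 30-40 mm above the origin; blue holder to grip by, 42 mm across, 40-58 mm; steel watch case, 38 mm across, 58-70 mm. Stands on its lower end on the 2 mm thick green mat. 3 to 5 carriers are present
- loupe: black eye loupe, a stepped cylinder 38 mm across and 34 mm tall, standing among the carriers; origin: centre of its underside; not part of the job
- tweezers: steel tweezers, 110 x 9 x 5 mm, lying along their x axis; origin: centre of the underside; not part of the job
- screwdrivers: round screwdriver stand, 116 mm across and 62 mm tall, eight slim screwdrivers with coloured caps standing in it up to 145 mm; origin: centre of its underside; not part of the job
- jar: glass jar with lid, 60 mm across, 64 mm tall; origin: centre of its underside; not part of the job
- oil_stand: dark wooden oil stand with four coloured cups, 100 x 34 x 22 mm; origin: centre of its underside; not part of the job
- calipers: black and steel calipers, 190 x 60 x 12 mm, lying along their x axis; origin: centre of the underside; not part of the job

How it is judged (in metres and radians):
On the way, in this order (a step that is already met when the one before it is completed fails the run):
1. every carrier is fully home in a socket and wholly under the hood, and the lever is back at its rest stop (x of each of carrier0, carrier1, carrier2, carrier3, carrier4 in the frame of marker above -0.008 m and z of carrier0 in the frame of marker between 0.0452 and 0.0508 m and horizontal distance between carrier0 and marker between 0.094 and 0.11 m and angle between each of carrier0, carrier1, carrier2, carrier3, carrier4's own z axis and vertical below 0.06 rad and z of carrier1 in the frame of marker between 0.0452 and 0.0508 m and horizontal distance between carrier1 and marker between 0.094 and 0.11 m and z of carrier2 in the frame of marker between 0.0452 and 0.0508 m and horizontal distance between carrier2 and marker between 0.094 and 0.11 m and z of carrier3 in the frame of marker between 0.0452 and 0.0508 m and horizontal distance between carrier3 and marker between 0.094 and 0.11 m and z of carrier4 in the frame of marker between 0.0452 and 0.0508 m and horizontal distance between carrier4 and marker between 0.094 and 0.11 m and value of joint lever below 0.06 rad), for 0.2 s.
2. the start button is pressed fully, with the carriers in and the lever at rest (all of step 1 and value of joint start above 0.0045 m), for 0.05 s.
At the end, for the whole second after the job is handed in: Each carrier present is home in a socket (origin 48 mm above the bench, within 2.8 mm; tilt under 3.4 degrees) and under the hood (x above -8 mm in the marker's frame); lever within 0.06 rad of its rest stop; start then pressed 4.5 mm or more and up again; all at rest (all of step 1 and value of joint start below 0.001 m and angular speed of dial below 0.05 rad/s and linear speed of each of carrier0, carrier1, carrier2, carrier3, carrier4 below 0.02 m/s); the robot touches nothing.
It fails at once if the dial is pushed directly with the fingers (6 N or more) instead of with its lever (contact force between the fingers and dial above 6 N).
It fails at once if the screwdriver stand, the jar, the oil stand or the calipers is moved more than 40 mm (distance of any of screwdrivers, jar, oil_stand, calipers from where it was at the start of the episode above 0.04 m).
It fails at once if the loupe or the tweezers is moved more than 90 mm (distance of any of loupe, tweezers from where it was at the start of the episode above 0.09 m).
Of carrier0, carrier1, carrier2, carrier3, carrier4 only 3 to 5 are there at a start; the rules pass over those that are not, and their reading is None.
At some moment in a run one of carrier0, carrier1, carrier2, carrier3, carrier4 may be knocked a few centimetres aside while the robot is not near it.
It also fails if it takes over 210 s, if anything falls off the work surface, if the arm or the gripper's body presses on something with over 40 N, if the wrist force passes 120 N, or if a joint passes its speed limit or range.

## Robot

A 6-joint arm with a two-finger parallel gripper is mounted at the origin on the work surface. World frame = base frame: x ahead of the robot, y to its left, z up, the work surface at z = 0. Lengths are in m, angles in degrees, forces in N, time in s.
With the tool pointing down it reaches from about 0.4 to 0.825 m from the base axis. Payload 7 kg.
Tool frame: the origin (TCP) lies midway between the tips of the shut fingers; the grasp point (between the pads) lies 19 mm behind it (hold_point_z is the distance from the TCP to the grasp point, in m); z points along the fingers, y is the line along which they close (so a half turn about z gives the same grasp; the last joint's range is limited). The gripper opens to 88 mm and grips with 3 to 60 N. Pads are 19 mm wide; open, the fingers measure 130 mm over their backs; the gripper's body (78 mm by 193 mm) begins 47 mm behind the grasp point.
Start: joints at [88.184, 20.546, 0.682, 0, -70.136, -16.507], TCP at [0.212, 0.641, 0.227] pointing down, gripper open.
Joint ranges: [-176.03, 176.03], [-82.01, 121.73], [-58.28, 71.71], [-173.87, 95.51], [-174.79, -0.11], [-173.66, 173.66]. Speed limits (degrees/s): [136.94, 136.94, 172.46, 180, 180, 180].

## Interface

Orientations are given as [roll, pitch, yaw] about the fixed x, y, z axes, in that order (R = Rz(yaw) Ry(pitch) Rx(roll)).
In Python, from plant import get_state, capture, close_job, hold_point_z gives the robot as it stands.
- The arm moves only by the shell command python3 -m inch 'ROWS' [FORCE]. ROWS is text: rows parted by semicolons, each of 5 numbers parted by spaces: the shift along the tool's x, y, z normalised to -1 to 1, where 1 is 0.15 m, then the turn about the tool's z normalised to -1 to 1, where 1 is 360 degrees, then the opening, from 0 (shut) to 1 (fully open). In form: tx ty tz spin grip; .... A call has exactly 8 rows; each row shifts and turns the commanded pose from where the row before left it, along the tool's axes as they then stand; what a row does not reach is not made up. A row lasts 1/8 s, in which the tool goes at most 62.5 mm and 10.7 degrees, less where a joint would pass 70% of its speed; a pose out of reach is approached as far as the arm can. A call with a number of a shift or a turn outside -1 to 1 is refused whole. A call with a gripper value outside its range is refused whole. The fingers move at their own pace and stop on an object; FORCE is the grip in N (left out, the last holds). Time passes only in rows, so rows that do not move let the fingers close, or fill a call up. It gives the time, the measured TCP pose, the force, the opening and the grip force at its end, in the units of the state.
- get_state(): the state, without advancing time (a new reading comes with each control period).
- capture(name): name is "scene" or "top"; returns a dict with "color" (420x560x3 uint8, blue, green, red), "mtx" (3x3 intrinsics, pixels), "dist_coeffs" ([k1, k2, p1, p2, k3] as OpenCV has them; the pictures are not rectified), "R" (3x3) and "t" (3): a world point X has camera coordinates R X + t. Camera axes: x right, y down, z forward; pixel columns grow to the right and rows downward; lengths in m; the calibration is good to about 2 mm. A picture is of the moment at which its call begins. There is no depth.
- close_job(): hands the job in; it is judged then, once.
The state is a dict: "time_s": time; "joints": joint angles; "qd": joint speeds; "joint_torque": joint torques, N m; "tcp_pos": TCP position; "eef_rot": TCP orientation; "contact_force": force on the tool from outside, world axes, zero at the start; "moment": the same for the moment, N m; "gripper_width": finger opening in m; "gripper_force": force on a finger pad.
Only numpy, scipy, OpenCV 4.12 (cv2) and the standard library are available. Lean on these libraries where they do the work, as an engineer would, in place of code of your own. Each camera call takes 0.05 s, during which the arm holds its last target. There are 200 camera calls.

## Working session

There is one attempt and no reset: what is moved stays moved. The work goes in short steps, Python scripts to look and compute and a shell command to move; the robot and the scene stay as the last step left them, time stands still between calls to the robot, and variables do not carry over. Pictures are saved under pics/ and viewed, at most 14 in all, crops included, and the job is handed in when it is done.

```bash
ls; mkdir -p pics
python3 - <<'E'
from plant import *
import cv2
s=get_state();print(s,hold_point_z)
for n in("top","scene"):
    c=capture(n);cv2.imwrite(f"pics/{n}0.png",c["color"]);print(c["mtx"],c["dist_coeffs"],c["R"],c["t"])
E
```

```text
pics
{'time_s': 0.0, 'joints': array([ 8.81829091e+01,  2.05914115e+01,  6.34278431e-01, -2.08538661e-02,
       -7.01363018e+01, -1.65076546e+01]), 'qd': array([-0.02253768,  0.02541382,  0.06916458, -0.06522148,  0.05171909,
       -0.01816361]), 'joint_torque': array([ 1.67765702e-04, -5.82711446e+01,  2.93071425e+01,  6.99704468e+00,
        7.23727353e-03, -1.47802734e-04]), 'tcp_pos': array([0.21208045, 0.64030036, 0.22562449]), 'eef_rot': array([ 1.79904846e+02, -7.75560947e-03, -1.83318409e+01]), 'contact_force': array([ 1.19140731, -0.61478469, -0.07195157]), 'moment': array([ 0.02390226, -0.01804751, -0.00161521]), 'gripper_force': 0.0, 'gripper_width': 0.08773458759338496} 0.0188
[[438.14157339   0.         277.42046423]
 [  0.         438.14157339 203.87423599]
 [  0.           0.           1.        ]] [-0.11418241  0.          0.          0.          0.        ] [[ 0.02480135 -0.99964121 -0.01011642]
 [-0.98196683 -0.02246316 -0.18771402]
 [ 0.18741942  0.01458955 -0.98217163]] [0.04881281 0.56586375 1.40192552]
[[427.31769758   0.         280.55464471]
 [  0.         427.31769758 211.20083259]
 [  0.           0.           1.        ]] [-0.05434077  0.          0.          0.          0.        ] [[ 0.95383932  0.299408    0.02335367]
 [ 0.20306636 -0.58571524 -0.78466662]
 [-0.22125687  0.75318823 -0.61947792]] [-0.5647139   0.01696092  1.38725459]
```

View pics/top0.png

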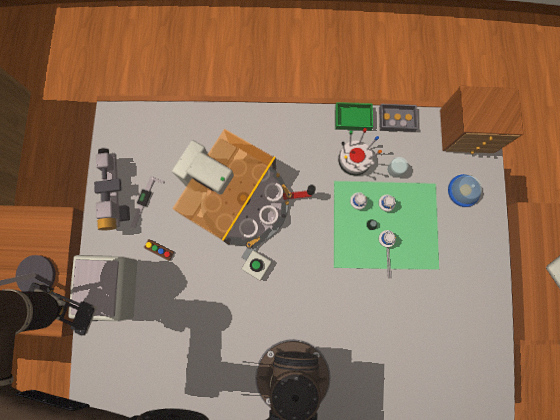

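View pics/scene0.png

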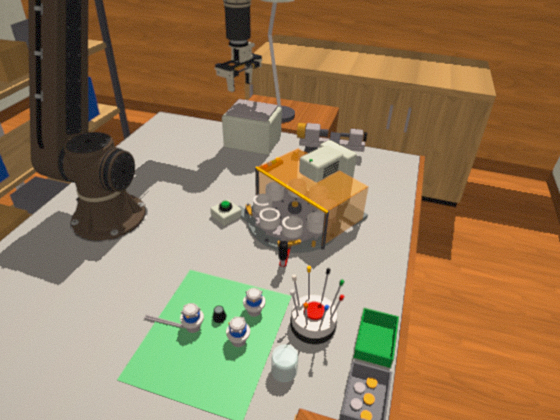

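The top view shows three carriers on the mat at about (360,200), (388,203) and (389,238), with the loupe at (372,224). The sockets are at (274,191), (268,214) and (249,228), the grip at (311,188) and the button at (256,265). I'll enlarge next.

```bash
cat > h.py <<'E'
from plant import *
import cv2, numpy as np
def ray(c,uv,z):
    """world point on the plane of height z seen at pixel uv"""
    p=cv2.undistortPoints(np.array([[uv]],float),c["mtx"],c["dist_coeffs"])[0,0]
    R,t=np.array(c["R"]),np.array(c["t"]).ravel()
    o=-R.T@t; d=R.T@np.array([p[0],p[1],1.])
    return o+d*(z-o[2])/d[2]
def px(c,X):
    return cv2.projectPoints(np.array([X],float),cv2.Rodrigues(np.array(c["R"]))[0],np.array(c["t"],float),c["mtx"],c["dist_coeffs"])[0][0,0]
def crop(c,x0,y0,w,h,k,name):
    cv2.imwrite("pics/"+name,cv2.resize(c["color"][y0:y0+h,x0:x0+w],None,fx=k,fy=k,interpolation=cv2.INTER_CUBIC))
E
python3 - <<'E'
from h import *
c=capture("top")
crop(c,165,120,160,160*3//4+40,5*0.75,"mk.png") 
crop(c,330,175,112,110,5,"mat.png")
E
```

```text
(no output)
```

View pics/mk.png

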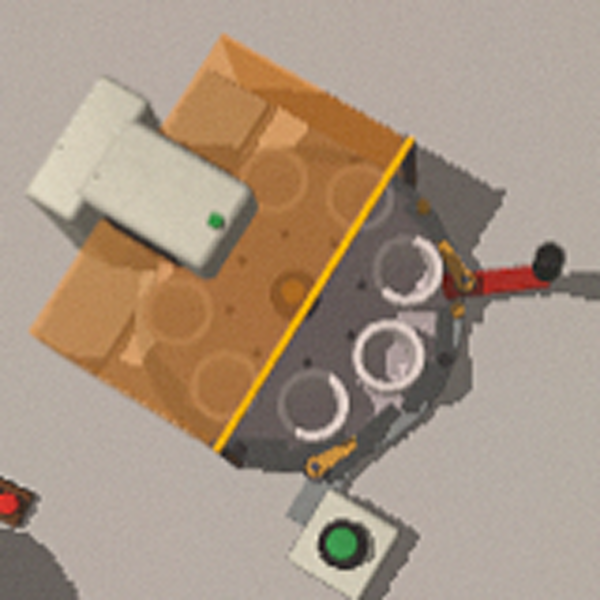

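View pics/mat.png

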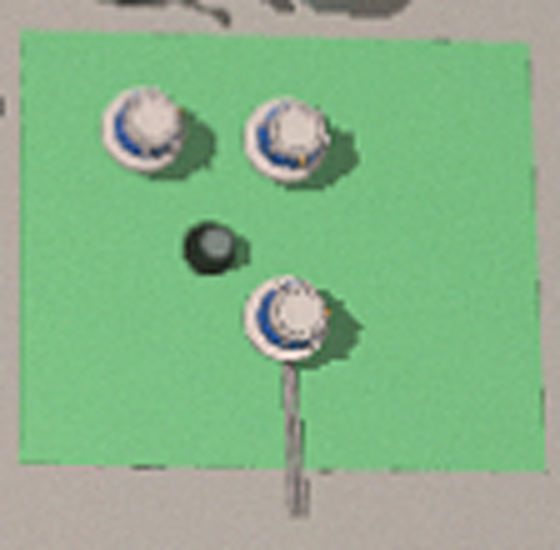

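In the crops, the hood edge runs (413,139)–(217,450) and the socket rims are at (407,270), (389,356) and (314,405). The grip top is at (548,260) and the button at (342,544). In the mat crop, the case tops are at (154,118), (299,129) and (299,312).

Run:
```python
from h import *
from scipy.optimize import least_squares
c=capture("top")
M=lambda x,y:(165+x/3.75-.37,120+y/3.75-.37)
A=lambda x,y:(330+x/5-.4,175+y/5-.4)
e1,e2=ray(c,M(413,139),.145),ray(c,M(217,450),.145)
print("edge",e1,e2,np.linalg.norm(e1-e2))
g=ray(c,M(548,260),.105);b=ray(c,M(342,544),.045)
S=[ray(c,M(*p),.078) for p in((407,270),(389,356),(314,405))]
print("grip",g,"btn",b,"sock",*S)
# fit marker pose (x,y,yaw) and dial yaw
def T(p,m):
    a=p[2];return np.array([p[0]+np.cos(a)*m[0]-np.sin(a)*m[1],p[1]+np.sin(a)*m[0]+np.cos(a)*m[1]])
def f(p):
    r=[]
    for e,s in((e1,-1),(e2,1)): r.append(T(p,(-.032,s*.152))-e[:2])
    ga=np.radians(-145); r.append(T(p,(.225*np.cos(ga),.225*np.sin(ga)))-g[:2])
    r.append(T(p,(-.15,.165))-b[:2])
    for k,s in enumerate(S):
        a=np.pi+p[3]+(1-k)*np.pi/4; r.append(T(p,(.102*np.cos(a),.102*np.sin(a)))-s[:2])
    return np.concatenate(r)
mid=(e1+e2)/2; d=e2-e1; y0=np.arctan2(d[1],d[0])-np.pi/2
o=least_squares(f,[mid[0]+.03*np.cos(y0),mid[1]+.03*np.sin(y0),y0,0])
print("marker",o.x[:2],np.degrees(o.x[2:]));print(np.round(o.fun.reshape(-1,2)*1000,1))
for t,fl in(((154,118),(144,131)),((299,129),(288,141)),((299,312),(287,320))):
    print("carrier",ray(c,A(*t),.072),ray(c,A(*fl),.042))
print("loupe",ray(c,A(210,248),.02),"mat",ray(c,A(20,30),.002),ray(c,A(545,470),.002),ray(c,A(22,463),.002))
for n,q in(("screw",(357,157)),("jar",(400,167))): print(n,ray(c,q,.062))
```

```text
edge [0.69967317 0.07317637 0.145     ] [0.43138895 0.2269979  0.145     ] 0.30925311292552515
grip [ 0.60617351 -0.04475239  0.105     ] btn [0.36241737 0.12791183 0.045     ] sock [0.60054152 0.07692869 0.078     ] [0.52387146 0.09050581 0.078     ] [0.47949159 0.15405258 0.078     ]
marker [0.58045294 0.17737522] [60.78310829 -3.70046218]
[[-2.2  2.1]
 [ 0.8 -3.4]
 [-3.  -1.7]
 [ 0.8 -0.9]
 [ 1.3  0.7]
 [ 1.2  1.2]
 [ 1.2  2. ]]
carrier [ 0.58636152 -0.21093107  0.072     ] [ 0.58354098 -0.20942204  0.042     ]
carrier [ 0.58120398 -0.30733599  0.072     ] [ 0.57893443 -0.30704381  0.042     ]
carrier [ 0.45977159 -0.30473995  0.072     ] [ 0.45785079 -0.30392724  0.042     ]
loupe [ 0.50830455 -0.25744907  0.02      ] mat [ 0.66137393 -0.13043935  0.002     ] [ 0.36313476 -0.489992    0.002     ] [ 0.36220098 -0.13239556  0.002     ]
screw [ 0.73057523 -0.20305087  0.062     ]
jar [ 0.69938525 -0.34914491  0.062     ]
```

The pose fit agrees within about 3 mm: marker at (0.580, 0.177), yaw 60.8°, with three front sockets at marker angles of about 131°, 176° and 221°. Next I'll spin the tool to yaw −119.2° (closing parallel to the hood edge), lift, and travel to the mat.

```bash
python3 -m inch '0 0 -0.06 0.028 1;0 0 -0.06 0.028 1;0 0 -0.06 0.028 1;0 0 -0.06 0.028 1;0 0 -0.06 0.028 1;0 0 -0.06 0.028 1;0 0 -0.06 0.028 1;0 0 -0.06 0.028 1' 40
python3 -m inch '0 0 -0.06 0.028 0.75;0 0 -0.06 0.028 0.75;0 0 0 0 0.75;0 0 0 0 0.75;0 0 0 0 0.75;0 0 0 0 0.75;0 0 0 0 0.75;0 0 0 0 0.75'
for i in 1; do python3 -m inch '0.18 -0.2175 0 0 0.75;0.18 -0.2175 0 0 0.75;0.18 -0.2175 0 0 0.75;0.18 -0.2175 0 0 0.75;0.18 -0.2175 0 0 0.75;0.18 -0.2175 0 0 0.75;0.18 -0.2175 0 0 0.75;0.18 -0.2175 0 0 0.75'; done
python3 -c "from plant import *;print(get_state()['joints'])"
```

```text
time_s: 1.2
tcp_pos: [0.2122, 0.6406, 0.2986]
eef_rot: [180.0, -0.0, -99.3]
contact_force: [0.2, 0.2, 1.5]
gripper_width: 0.0873
gripper_force: 0.0
time_s: 2.2
tcp_pos: [0.2122, 0.6408, 0.3165]
eef_rot: [-180.0, -0.0, -119.1]
contact_force: [0.0, 0.4, 0.2]
gripper_width: 0.0661
gripper_force: 0.0
time_s: 3.2
tcp_pos: [0.3354, 0.3237, 0.3168]
eef_rot: [180.0, 0.0, -119.1]
contact_force: [0.7, -0.7, 0.9]
gripper_width: 0.0658
gripper_force: 0.0
[ 6.82860198e+01 -2.57684238e+00 -1.56563890e+01  4.15601829e-03
 -7.68784978e+01 -9.73816160e+01]
```

```bash
cat >> h.py <<'E'
def go(x,y,z,rows=8):
    """print per-row shift needed (normalised) to reach x,y,z at the present yaw"""
    s=get_state(); p=s["tcp_pos"]; a=np.radians(s["eef_rot"][2]); d=np.array([x,y,z])-p
    t=np.array([np.cos(a)*d[0]+np.sin(a)*d[1],np.sin(a)*d[0]-np.cos(a)*d[1],-d[2]])
    print("tcp",p.round(4),"yaw",round(s["eef_rot"][2],2),"total",(t/.15).round(4),"per row",(t/.15/rows).round(4))
E
python3 -m inch '0.18 -0.2175 0 0 0.75;0.18 -0.2175 0 0 0.75;0.18 -0.2175 0 0 0.75;0.18 -0.2175 0 0 0.75;0.18 -0.2175 0 0 0.75;0.18 -0.2175 0 0 0.75;0.18 -0.2175 0 0 0.75;0.18 -0.2175 0 0 0.75'
python3 - <<'E'
from h import *
go(.580,-.307,.20,8)
c=capture("top");crop(c,330,175,112,110,5,"mat2.png")
E
```

```text
time_s: 4.2
tcp_pos: [0.4583, 0.0079, 0.3169]
eef_rot: [-180.0, 0.0, -119.1]
contact_force: [0.3, 0.5, 0.6]
gripper_width: 0.0661
gripper_force: 0.0
tcp [0.4583 0.0079 0.3169] yaw -119.11 total [ 1.4397 -1.7302  0.7796] per row [ 0.18   -0.2163  0.0975]
```

View pics/mat2.png

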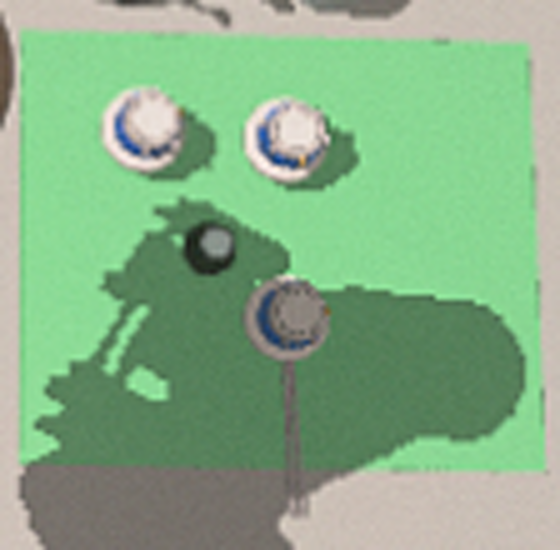

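The carriers haven't moved: case tops are still at about (154,118), (299,129) and (299,312). Descending on carrier B.

```bash
python3 -m inch '0.18 -0.2163 0.0975 0 0.75;0.18 -0.2163 0.0975 0 0.75;0.18 -0.2163 0.0975 0 0.75;0.18 -0.2163 0.0975 0 0.75;0.18 -0.2163 0.0975 0 0.75;0.18 -0.2163 0.0975 0 0.75;0.18 -0.2163 0.0975 0 0.75;0.18 -0.2163 0.0975 0 0.75'
python3 -m inch '0 0 0.17 0 0.75;0 0 0.17 0 0.75;0 0 0.17 0 0.75;0 0 0.17 0 0.75;0 0 0.17 0 0.75;0 0 0.17 0 0.75;0 0 0 0 0.75;0 0 0 0 0.75'
python3 -m inch '0 0 0 0 0.3;0 0 0 0 0.3;0 0 0 0 0.3;0 0 0 0 0.3;0 0 0 0 0.3;0 0 0 0 0.3;0 0 0 0 0.3;0 0 0 0 0.3' 40
python3 -m inch '0 0 -0.1 0 0.3;0 0 -0.2 0 0.3;0 0 -0.2 0 0.3;0 0 -0.2 0 0.3;0 0 -0.2 0 0.3;0 0 -0.2 0 0.3;0 0 -0.2 0 0.3;0 0 -0.1 0 0.3'
```

```text
time_s: 5.25
tcp_pos: [0.5801, -0.3071, 0.1991]
eef_rot: [-180.0, 0.0, -119.1]
contact_force: [0.5, 1.0, 0.2]
gripper_width: 0.0656
gripper_force: 0.0
time_s: 6.25
tcp_pos: [0.5803, -0.306, 0.0475]
eef_rot: [-179.9, -0.0, -119.1]
contact_force: [0.2, 0.2, 0.6]
gripper_width: 0.0655
gripper_force: 0.0
time_s: 7.25
tcp_pos: [0.5797, -0.3057, 0.0471]
eef_rot: [-180.0, -0.0, -119.1]
contact_force: [-0.9, 1.6, 6.5]
gripper_width: 0.0407
gripper_force: 40.0
time_s: 8.25
tcp_pos: [0.5799, -0.3058, 0.2586]
eef_rot: [-179.9, 0.0, -119.1]
contact_force: [1.0, 0.6, -4.3]
gripper_width: 0.0409
gripper_force: 40.0
```

Carrier B is held: width 41 mm, and the lifted weight is about 4 N. Going to the 131° socket.

```bash
python3 -c "
from h import *
go(.480,.155,.22,16)"
```

```text
tcp [ 0.5799 -0.3058  0.2586] yaw -119.12 total [-2.3595  2.0767  0.2573] per row [-0.1475  0.1298  0.0161]
```

```bash
for i in 1 2; do python3 -m inch '-0.1475 0.1298 0.016 0 0.3;-0.1475 0.1298 0.016 0 0.3;-0.1475 0.1298 0.016 0 0.3;-0.1475 0.1298 0.016 0 0.3;-0.1475 0.1298 0.016 0 0.3;-0.1475 0.1298 0.016 0 0.3;-0.1475 0.1298 0.016 0 0.3;-0.1475 0.1298 0.016 0 0.3'; done
python3 -m inch '0 0 0.13 0 0.3;0 0 0.13 0 0.3;0 0 0.13 0 0.3;0 0 0.13 0 0.3;0 0 0 0 0.3;0 0 0 0 0.3;0 0 0 0 0.3;0 0 0 0 0.3'
python3 - <<'E'
from h import *
c=capture("top");crop(c,200,150,100,100,5.5,"in1.png")
c=capture("scene");crop(c,210,150,180,130,4,"in1s.png")
E
```

```text
time_s: 9.25
tcp_pos: [0.5288, -0.0743, 0.2367]
eef_rot: [179.9, -0.0, -119.1]
contact_force: [0.8, -0.1, -2.9]
gripper_width: 0.0407
gripper_force: 40.0
time_s: 10.25
tcp_pos: [0.4789, 0.1559, 0.2176]
eef_rot: [180.0, -0.0, -119.1]
contact_force: [0.5, -0.0, -3.0]
gripper_width: 0.0412
gripper_force: 40.0
time_s: 11.25
tcp_pos: [0.48, 0.1553, 0.1408]
eef_rot: [-180.0, 0.1, -119.1]
contact_force: [0.7, -0.0, -3.1]
gripper_width: 0.0408
gripper_force: 40.0
```

View pics/in1s.png

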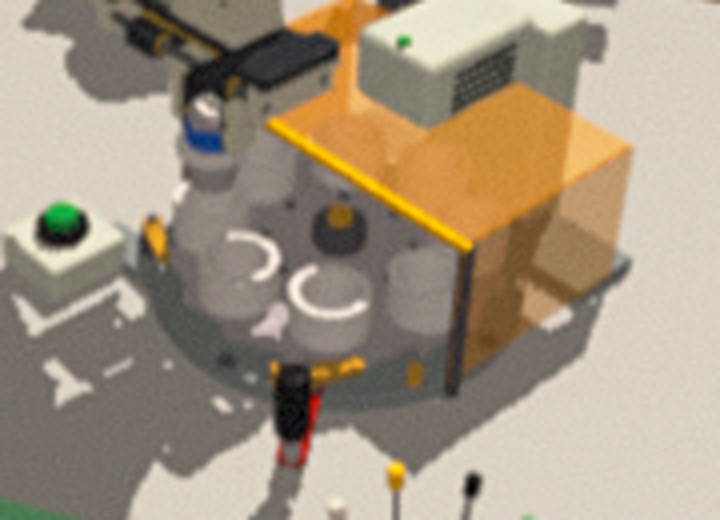

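The carrier at (205,130) hangs over the left socket with its taper just above the rim. Lowering gently.

```bash
python3 -m inch '0 0 0.06 0 0.3;0 0 0.06 0 0.3;0 0 0.06 0 0.3;0 0 0.06 0 0.3;0 0 0.015 0 0.3;0 0 0.015 0 0.3;0 0 0.015 0 0.3;0 0 0.015 0 0.3'
```

```text
time_s: 12.35
tcp_pos: [0.4798, 0.1553, 0.0952]
eef_rot: [-180.0, 0.0, -119.1]
contact_force: [-0.7, 1.3, -2.3]
gripper_width: 0.0409
gripper_force: 40.0
```

```bash
python3 -m inch '0 0 0.007 0 0.3;0 0 0.007 0 0.3;0 0 0 0 0.3;0 0 0 0 0.65;0 0 0 0 0.65;0 0 0 0 0.65;0 0 0 0 0.65;0 0 0 0 0.65'
python3 -m inch '0 0 -0.1 0 0.65;0 0 -0.15 0 0.65;0 0 -0.2 0 0.65;0 0 -0.2 0 0.65;0 0 -0.2 0 0.65;0 0 -0.1 0 0.65;0 0 0 0 0.65;0 0 0 0 0.65'
python3 -c "
from h import *
go(.4588,-.3045,.22,16)"
```

```text
time_s: 13.35
tcp_pos: [0.4798, 0.1551, 0.0931]
eef_rot: [-180.0, -0.0, -119.1]
contact_force: [0.4, 0.6, -0.4]
gripper_width: 0.0565
gripper_force: 0.0
time_s: 14.35
tcp_pos: [0.4791, 0.1549, 0.2345]
eef_rot: [179.9, -0.1, -119.1]
contact_force: [0.6, -0.4, 0.3]
gripper_width: 0.0569
gripper_force: 0.0
tcp [0.4791 0.1549 0.2345] yaw -119.14 total [ 2.7408 -1.3728  0.0965] per row [ 0.1713 -0.0858  0.006 ]
```

```bash
cat >> h.py <<'E'
def blues():
    """centres of carriers on the mat, from the non-green blobs there (flange outline, z .042)"""
    c=capture("top"); im=c["color"][170:285,325:445]; h=cv2.cvtColor(im,cv2.COLOR_BGR2HSV)
    m=cv2.inRange(h,(100,90,40),(130,255,255))
    n,_,st,ce=cv2.connectedComponentsWithStats(m)
    for i in range(1,n):
        if st[i,4]>8: print("blue",st[i,4],(ce[i]+[325,170]).round(1),ray(c,ce[i]+[325,170],.05)[:2].round(4))
E
python3 -c "
from h import *
blues()
c=capture('top');crop(c,200,130,130,130,4.6,'s1.png')"
```

```text
blue 14 [354.7 202.4] [ 0.5763 -0.1956]
blue 18 [383.2 238.7] [ 0.4563 -0.2892]
```

View pics/s1.png

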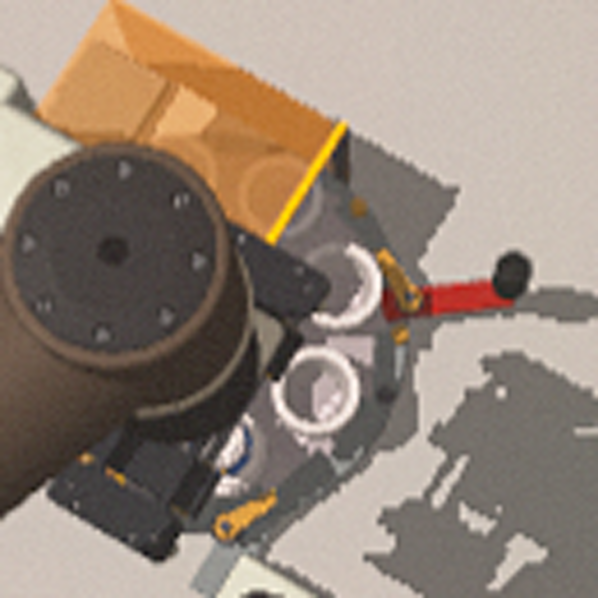

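The sockets are unchanged (rims at about (342,287) and (316,390)) and carrier B stands in the left socket. The blue crescents on the mat are where expected. Next, carrier C at (0.459, −0.3045).

```bash
for i in 1 2; do python3 -m inch '0.1713 -0.0858 0.006 0 0.7;0.1713 -0.0858 0.006 0 0.7;0.1713 -0.0858 0.006 0 0.7;0.1713 -0.0858 0.006 0 0.7;0.1713 -0.0858 0.006 0 0.7;0.1713 -0.0858 0.006 0 0.7;0.1713 -0.0858 0.006 0 0.7;0.1713 -0.0858 0.006 0 0.75'; done
python3 -m inch '0 0 0.19 0 0.75;0 0 0.19 0 0.75;0 0 0.19 0 0.75;0 0 0.19 0 0.75;0 0 0.19 0 0.75;0 0 0.19 0 0.75;0 0 0 0 0.75;0 0 0 0 0.75'
```

```text
time_s: 15.45
tcp_pos: [0.4692, -0.0755, 0.2275]
eef_rot: [179.9, -0.1, -119.1]
contact_force: [-0.3, -0.4, 0.2]
gripper_width: 0.065
gripper_force: 0.0
time_s: 16.45
tcp_pos: [0.4591, -0.3051, 0.22]
eef_rot: [179.9, -0.0, -119.1]
contact_force: [0.6, 0.7, 0.0]
gripper_width: 0.0648
gripper_force: 0.0
time_s: 17.45
tcp_pos: [0.4598, -0.3044, 0.0506]
eef_rot: [180.0, -0.0, -119.1]
contact_force: [0.1, -0.1, 0.1]
gripper_width: 0.0659
gripper_force: 0.0
```

```bash
python3 -m inch '0 0 0.022 0 0.75;0 0 0 0 0.75;0 0 0 0 0.3;0 0 0 0 0.3;0 0 0 0 0.3;0 0 0 0 0.3;0 0 0 0 0.3;0 0 0 0 0.3' 40
python3 -m inch '0 0 -0.1 0 0.3;0 0 -0.2 0 0.3;0 0 -0.2 0 0.3;0 0 -0.2 0 0.3;0 0 -0.2 0 0.3;0 0 -0.2 0 0.3;0 0 -0.1 0 0.3;0 0 0 0 0.3'
python3 -c "
from h import *
go(.525,.0912,.22,16)"
```

```text
time_s: 18.45
tcp_pos: [0.4593, -0.3041, 0.0469]
eef_rot: [180.0, -0.0, -119.1]
contact_force: [-3.1, 1.6, 3.8]
gripper_width: 0.0406
gripper_force: 40.0
time_s: 19.45
tcp_pos: [0.46, -0.3042, 0.2277]
eef_rot: [-179.9, 0.0, -119.1]
contact_force: [-0.1, 0.9, -4.2]
gripper_width: 0.041
gripper_force: 40.0
tcp [ 0.46   -0.3042  0.2277] yaw -119.13 total [-2.5138  0.9046  0.0515] per row [-0.1571  0.0565  0.0032]
```

```bash
for i in 1 2; do python3 -m inch '-0.1571 0.0565 0.0032 0 0.3;-0.1571 0.0565 0.0032 0 0.3;-0.1571 0.0565 0.0032 0 0.3;-0.1571 0.0565 0.0032 0 0.3;-0.1571 0.0565 0.0032 0 0.3;-0.1571 0.0565 0.0032 0 0.3;-0.1571 0.0565 0.0032 0 0.3;-0.1571 0.0565 0.0032 0 0.3'; done
python3 -m inch '0 0 0.15 0 0.3;0 0 0.15 0 0.3;0 0 0.15 0 0.3;0 0 0.1 0 0.3;0 0 0.06 0 0.3;0 0 0.06 0 0.3;0 0 0.06 0 0.3;0 0 0 0 0.3'
python3 -m inch '0 0 0.015 0 0.3;0 0 0.015 0 0.3;0 0 0.015 0 0.3;0 0 0.015 0 0.3;0 0 0 0 0.3;0 0 0 0 0.3;0 0 0 0 0.3;0 0 0 0 0.3'
```

```text
time_s: 20.45
tcp_pos: [0.4913, -0.1056, 0.2214]
eef_rot: [179.9, -0.1, -119.1]
contact_force: [1.1, -0.1, -3.8]
gripper_width: 0.0409
gripper_force: 40.0
time_s: 21.45
tcp_pos: [0.5238, 0.0918, 0.2174]
eef_rot: [179.9, -0.1, -119.1]
contact_force: [0.1, -0.4, -2.3]
gripper_width: 0.0406
gripper_force: 40.0
time_s: 22.45
tcp_pos: [0.5242, 0.091, 0.1091]
eef_rot: [180.0, -0.0, -119.1]
contact_force: [1.0, -0.0, -2.2]
gripper_width: 0.0408
gripper_force: 40.0
time_s: 23.45
tcp_pos: [0.5247, 0.0912, 0.1007]
eef_rot: [-180.0, 0.0, -119.1]
contact_force: [0.4, 0.3, -4.0]
gripper_width: 0.0411
gripper_force: 40.0
```

Another 7 mm down, then release and retreat.

```bash
python3 -m inch '0 0 0.02 0 0.3;0 0 0.015 0 0.3;0 0 0.012 0 0.3;0 0 0 0 0.3;0 0 0 0 0.65;0 0 0 0 0.65;0 0 0 0 0.65;0 0 0 0 0.65'
python3 -m inch '0 0 -0.1 0 0.65;0 0 -0.15 0 0.65;0 0 -0.2 0 0.65;0 0 -0.2 0 0.65;0 0 -0.2 0 0.65;0 0 -0.1 0 0.65;0 0 0 0 0.65;0 0 0 0 0.65'
python3 -c "
from h import *
blues()
go(.58,-.12,.3,8)"
```

```text
time_s: 24.45
tcp_pos: [0.5247, 0.0912, 0.0938]
eef_rot: [-180.0, 0.0, -119.1]
contact_force: [-0.3, -0.2, -0.5]
gripper_width: 0.0569
gripper_force: 0.0
time_s: 25.45
tcp_pos: [0.524, 0.091, 0.235]
eef_rot: [179.9, -0.1, -119.1]
contact_force: [0.1, 0.8, 0.6]
gripper_width: 0.0569
gripper_force: 0.0
blue 14 [354.7 202.4] [ 0.5763 -0.1956]
tcp [0.5239 0.0909 0.2348] yaw -119.13 total [ 1.0462 -1.0111 -0.4344] per row [ 0.1308 -0.1264 -0.0543]
```

Carrier A is unmoved. I'll rotate to yaw −180° to keep clear of the screwdrivers, then pick it.

```bash
python3 -m inch '0 0 0 0.0211 0.65;0 0 0 0.0211 0.65;0 0 0 0.0211 0.65;0 0 0 0.0211 0.65;0 0 0 0.0211 0.65;0 0 0 0.0211 0.65;0 0 0 0.0211 0.7;0 0 0 0.0211 0.7'
python3 -m inch '-0.0508 -0.2513 0.028 0 0.75;-0.0508 -0.2513 0.028 0 0.75;-0.0508 -0.2513 0.028 0 0.75;-0.0508 -0.2513 0.028 0 0.75;-0.0508 -0.2513 0.028 0 0.75;-0.0508 -0.2513 0.028 0 0.75;-0.0508 -0.2513 0.028 0 0.75;-0.0508 -0.2513 0.028 0 0.75'
python3 -c "
from h import *
go(.585,-.2105,.047,6)"
```

```text
time_s: 26.5
tcp_pos: [0.5241, 0.0909, 0.2348]
eef_rot: [-179.9, -0.1, 179.9]
contact_force: [0.5, -0.4, -1.1]
gripper_width: 0.0609
gripper_force: 0.0
time_s: 27.5
tcp_pos: [0.5857, -0.2115, 0.2009]
eef_rot: [180.0, -0.1, -179.9]
contact_force: [0.3, -0.4, 0.9]
gripper_width: 0.0659
gripper_force: 0.0
tcp [ 0.5857 -0.2115  0.2009] yaw -179.89 total [0.005  0.0065 1.0261] per row [0.0008 0.0011 0.171 ]
```

```bash
python3 -m inch '0 0 0.17 0 0.75;0 0 0.17 0 0.75;0 0 0.17 0 0.75;0 0 0.17 0 0.75;0 0 0.17 0 0.75;0 0 0.17 0 0.75;0 0 0 0 0.75;0 0 0 0 0.75'
python3 -m inch '0 0 0 0 0.3;0 0 0 0 0.3;0 0 0 0 0.3;0 0 0 0 0.3;0 0 0 0 0.3;0 0 0 0 0.3;0 0 0 0 0.3;0 0 0 0 0.3' 40
python3 -m inch '0 0 -0.1 0 0.3;0 0 -0.2 0 0.3;0 0 -0.2 0 0.3;0 0 -0.2 0 0.3;0 0 -0.2 0 0.3;0 0 -0.2 0 0.3;0 0 -0.1 0 0.3;0 0 0 0 0.3'
python3 -m inch '0 0 0 -0.0211 0.3;0 0 0 -0.0211 0.3;0 0 0 -0.0211 0.3;0 0 0 -0.0211 0.3;0 0 0 -0.0211 0.3;0 0 0 -0.0211 0.3;0 0 0 -0.0211 0.3;0 0 0 -0.0211 0.3'
python3 -c "
from h import *
go(.6012,.0772,.22,16)"
```

```text
time_s: 28.5
tcp_pos: [0.5863, -0.2104, 0.0498]
eef_rot: [-180.0, -0.0, -179.9]
contact_force: [-0.3, 0.2, -0.5]
gripper_width: 0.0654
gripper_force: 0.0
time_s: 29.5
tcp_pos: [0.5866, -0.2102, 0.0501]
eef_rot: [-180.0, 0.1, -179.9]
contact_force: [-0.7, 2.5, 6.3]
gripper_width: 0.0405
gripper_force: 40.0
time_s: 30.5
tcp_pos: [0.5862, -0.2103, 0.2301]
eef_rot: [180.0, 0.1, -179.9]
contact_force: [0.6, -0.1, -4.2]
gripper_width: 0.0407
gripper_force: 40.0
time_s: 31.5
tcp_pos: [0.5851, -0.21, 0.2273]
eef_rot: [179.8, -0.1, -118.9]
contact_force: [0.5, 0.5, -5.1]
gripper_width: 0.0406
gripper_force: 40.0
tcp [ 0.5851 -0.21    0.2273] yaw -118.89 total [-1.7281  0.8313  0.0486] per row [-0.108  0.052  0.003]
```

```bash
for i in 1 2; do python3 -m inch '-0.108 0.052 0.003 0 0.3;-0.108 0.052 0.003 0 0.3;-0.108 0.052 0.003 0 0.3;-0.108 0.052 0.003 0 0.3;-0.108 0.052 0.003 0 0.3;-0.108 0.052 0.003 0 0.3;-0.108 0.052 0.003 0 0.3;-0.108 0.052 0.003 0 0.3'; done
python3 -m inch '0 0 0.15 0 0.3;0 0 0.15 0 0.3;0 0 0.15 0 0.3;0 0 0.1 0 0.3;0 0 0.06 0 0.3;0 0 0.06 0 0.3;0 0 0.06 0 0.3;0 0 0 0 0.3'
python3 -m inch '0 0 0.015 0 0.3;0 0 0.015 0 0.3;0 0 0.015 0 0.3;0 0 0.015 0 0.3;0 0 0 0 0.3;0 0 0 0 0.3;0 0 0 0 0.3;0 0 0 0 0.3'
```

```text
time_s: 32.5
tcp_pos: [0.5947, -0.0655, 0.2259]
eef_rot: [-180.0, 0.0, -119.1]
contact_force: [0.3, -0.2, -4.6]
gripper_width: 0.0407
gripper_force: 40.0
time_s: 33.5
tcp_pos: [0.6033, 0.0781, 0.2223]
eef_rot: [-180.0, -0.0, -119.1]
contact_force: [-0.5, -0.5, -4.5]
gripper_width: 0.0409
gripper_force: 40.0
time_s: 34.5
tcp_pos: [0.6028, 0.0767, 0.1122]
eef_rot: [180.0, -0.0, -119.1]
contact_force: [1.0, 0.9, -4.6]
gripper_width: 0.0408
gripper_force: 40.0
time_s: 35.5
tcp_pos: [0.6027, 0.0771, 0.1036]
eef_rot: [179.9, -0.0, -119.1]
contact_force: [-4.2, 3.2, -2.2]
gripper_width: 0.0409
gripper_force: 40.0
```

Slight side contact, so I'll ease 2 mm towards the force and continue down.

```bash
python3 -m inch '0 0.013 0 0 0.3;0 0 0 0 0.3;0 0 0.015 0 0.3;0 0 0.015 0 0.3;0 0 0.01 0 0.3;0 0 0 0 0.3;0 0 0 0 0.3;0 0 0 0 0.3'
```

```text
time_s: 36.5
tcp_pos: [0.6015, 0.0779, 0.0978]
eef_rot: [180.0, 0.0, -119.1]
contact_force: [-0.2, 1.8, -3.8]
gripper_width: 0.0403
gripper_force: 40.0
```

```bash
python3 -m inch '0 0 0.005 0 0.3;0 0 0 0 0.3;0 0 0 0 0.65;0 0 0 0 0.65;0 0 0 0 0.65;0 0 0 0 0.65;0 0 0 0 0.65;0 0 0 0 0.65'
python3 -m inch '0 0 -0.1 0 0.65;0 0 -0.15 0 0.65;0 0 -0.2 0 0.65;0 0 -0.2 0 0.65;0 0 -0.2 0 0.65;0 0 -0.1 0 0.65;0 0 0 0 0.65;0 0 0 0 0.65'
python3 -m inch '0.2 -0.3 0 0 0.3;0.2 -0.3 0 0 0.3;0.2 -0.3 0 0 0.3;0.2 -0.3 0 0 0;0.2 -0.3 0 0 0;0 0 0 0 0;0 0 0 0 0;0 0 0 0 0'
python3 - <<'E'
from h import *
print(get_state()["tcp_pos"])
c=capture("scene");a=cv2.resize(c["color"][160:290,210:340],None,fx=3,fy=3,interpolation=cv2.INTER_CUBIC)
c=capture("top");b=cv2.resize(c["color"][140:270,210:340],None,fx=3,fy=3,interpolation=cv2.INTER_CUBIC)
cv2.imwrite("pics/loaded.png",np.hstack([a,b]))
E
```

```text
time_s: 37.5
tcp_pos: [0.6016, 0.0778, 0.0971]
eef_rot: [-180.0, -0.0, -119.1]
contact_force: [-0.1, -0.2, 0.0]
gripper_width: 0.0568
gripper_force: 0.0
time_s: 38.5
tcp_pos: [0.6009, 0.0777, 0.2384]
eef_rot: [179.9, -0.1, -119.1]
contact_force: [0.2, 0.2, -0.2]
gripper_width: 0.0571
gripper_force: 0.0
time_s: 39.5
tcp_pos: [0.7248, -0.1616, 0.2393]
eef_rot: [180.0, -0.0, -119.1]
contact_force: [0.4, 0.2, 0.2]
gripper_width: 0.0002
gripper_force: 0.0
[ 0.72477997 -0.16163205  0.23929262]
```

View pics/loaded.png

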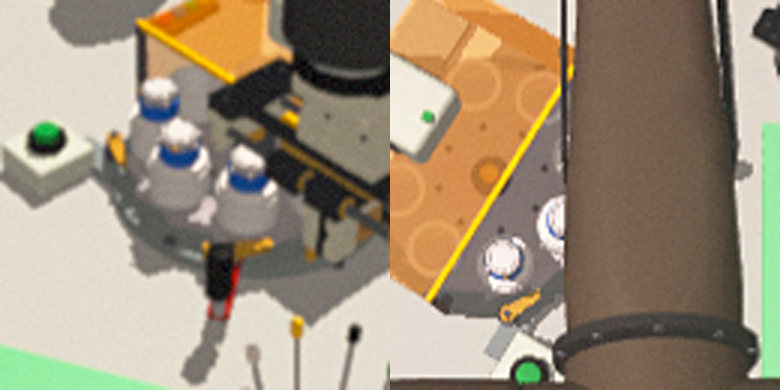

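All three carriers are seated with their flanges on the rims, and the grip is at rest. Next I'll rotate to yaw about −70.7° so the fingers close along the lever's travel, and check the heights numerically.

```bash
python3 -m inch '0 0 0 -0.0168 0.3;0 0 0 -0.0168 0.3;0 0 0 -0.0168 0.3;0 0 0 -0.0168 0.6;0 0 0 -0.0168 0.65;0 0 0 -0.0168 0.65;0 0 0 -0.0168 0.65;0 0 0 -0.0168 0.65'
python3 - <<'E'
from h import *
c=capture("scene")
for x,y,uv in((.4798,.1553,(160,88)),(.5247,.0912,(182,133)),(.6015,.0778,(247,160))): print(px(c,(x,y,.118)),px(c,(x,y,.123)),np.array(uv)/3+[210,160])
go(.605,-.046,.16,8)
E
```

```text
time_s: 40.6
tcp_pos: [0.725, -0.1617, 0.2402]
eef_rot: [-180.0, -0.0, -70.5]
contact_force: [0.4, 0.8, 0.2]
gripper_width: 0.0574
gripper_force: 0.0
[261.9155662  188.90149332] [261.90996712 187.58170229] [263.33333333 189.33333333]
[269.02773102 203.61192684] [269.03903644 202.26674548] [270.66666667 204.33333333]
[292.64290538 211.52691592] [292.71352417 210.17201927] [292.33333333 213.33333333]
tcp [ 0.7251 -0.1617  0.2402] yaw -70.18 total [-0.9968  0.4916  0.5348] per row [-0.1246  0.0615  0.0669]
```

```bash
python3 -m inch '-0.1246 0.0615 0.0669 0 0.65;-0.1246 0.0615 0.0669 0 0.65;-0.1246 0.0615 0.0669 0 0.65;-0.1246 0.0615 0.0669 0 0.65;-0.1246 0.0615 0.0669 0 0.65;-0.1246 0.0615 0.0669 0 0.65;-0.1246 0.0615 0.0669 0 0.65;-0.1246 0.0615 0.0669 0 0.65'
python3 -m inch '0 0 0 0 0.65;0 0 0.115 0 0.65;0 0 0.115 0 0.65;0 0 0.115 0 0.65;0 0 0.115 0 0.65;0 0 0.115 0 0.65;0 0 0.115 0 0.65;0 0 0 0 0.65'
python3 -m inch '0 0 0 0 0.2;0 0 0 0 0.2;0 0 0 0 0.2;0 0 0 0 0.2;0 0 0 0 0.2;0 0 0 0 0.2;0 0 0 0 0.2;0 0 0 0 0.2' 15
python3 - <<'E'
from h import *
s=get_state();print(s["tcp_pos"],s["eef_rot"])
E
```

```text
time_s: 41.65
tcp_pos: [0.6055, -0.0448, 0.1596]
eef_rot: [-179.9, -0.0, -70.8]
contact_force: [0.5, -0.4, -0.6]
gripper_width: 0.0568
gripper_force: 0.0
time_s: 42.65
tcp_pos: [0.605, -0.0461, 0.054]
eef_rot: [179.8, 0.0, -70.7]
contact_force: [-0.1, 0.2, 0.3]
gripper_width: 0.057
gripper_force: 0.0
time_s: 43.65
tcp_pos: [0.6065, -0.0457, 0.0563]
eef_rot: [-179.9, -0.0, -70.7]
contact_force: [-0.8, 2.7, 5.5]
gripper_width: 0.0259
gripper_force: 15.0
[ 0.60654473 -0.04571192  0.0563426 ] [-1.79944567e+02 -1.08022405e-02 -7.07229271e+01]
```

The grip is held, and its centre agrees with the model (r = 0.2246 m). First swing along the arc: seven of eight steps.

```bash
python3 -m inch '0.0167 -0.0863 0 0 0.2;0.0116 -0.0871 0 0 0.2;0.0065 -0.0877 0 0 0.2;0.0013 -0.0879 0 0 0.2;-0.0038 -0.0878 0 0 0.2;-0.009 -0.0874 0 0 0.2;-0.0141 -0.0868 0 0 0.2;0 0 0 0 0.2' 25
cat >> h.py <<'E'
def lev():
    s=get_state();d=s["tcp_pos"][:2]-np.array([.5805,.1774]);a=np.degrees(np.arctan2(d[1],d[0]))
    t=np.radians(a+90);print("lever",np.round(np.radians(a+83.35),4),"r",np.linalg.norm(d).round(4),"Ftan",(s["contact_force"][:2]@[np.cos(t),np.sin(t)]).round(1),s["contact_force"].round(1))
E
python3 -c "
from h import *
lev()"
```

```text
time_s: 44.65
tcp_pos: [0.6939, -0.0178, 0.0563]
eef_rot: [180.0, -0.1, -70.7]
contact_force: [1.5, -2.9, 5.7]
gripper_width: 0.0254
gripper_force: 25.0
lever 0.4102 r 0.2258 Ftan -0.2 [ 1.5 -2.9  5.7]
```

```bash
python3 -m inch '-0.018 -0.06 0 0 0.2;0 0 0 0 0.2;0 0 0 0 0.2;0 0 0 0 0.2;0 0 0 0 0.2;0 0 0 0 0.2;0 0 0 0 0.2;0 0 0 0 0.2'
python3 -c "
from h import *
lev()"
python3 -m inch '-0.005 -0.02 0 0 0.2;0 0 0 0 0.2;0 0 0 0 0.2;0 0 0 0 0.2;0 0 0 0 0.2;0 0 0 0 0.2;0 0 0 0 0.2;0 0 0 0 0.2'
python3 -c "
from h import *
lev()
c=capture('top');crop(c,165,120,160,160,3.75,'w1.png')"
```

```text
time_s: 45.65
tcp_pos: [0.6993, -0.0141, 0.0562]
eef_rot: [179.8, -0.1, -70.8]
contact_force: [-5.6, -8.3, 8.0]
gripper_width: 0.0255
gripper_force: 25.0
lever 0.4393 r 0.2254 Ftan -9.1 [-5.6 -8.3  8. ]
time_s: 46.65
tcp_pos: [0.6993, -0.0141, 0.0562]
eef_rot: [179.5, -0.1, -70.8]
contact_force: [-12.2, -14.3, 13.8]
gripper_width: 0.026
gripper_force: 25.0
lever 0.4392 r 0.2254 Ftan -17.9 [-12.2 -14.3  13.8]
```

View pics/w1.png

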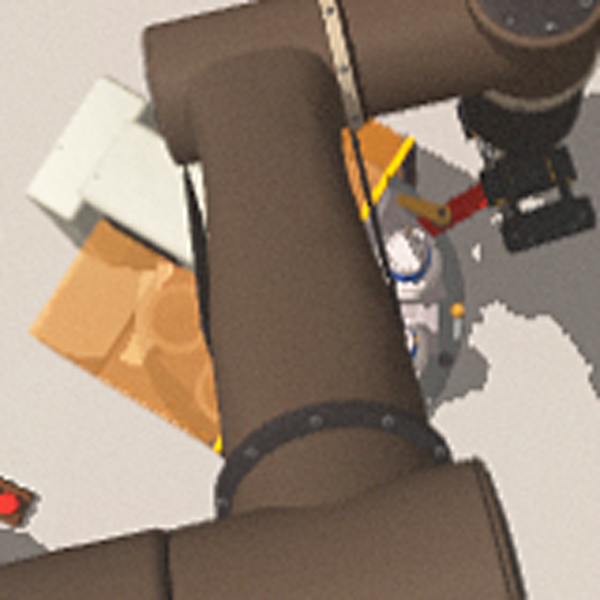

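The lever is at its working stop: 18 N, with the grip at (0.699, −0.014) and the arm blocking most of the dial. Swinging back to rest with a small overshoot.

```bash
python3 -m inch '0.0203 0.0935 0 0 0.2;0.0143 0.0946 0 0 0.2;0.0082 0.0953 0 0 0.2;0.0021 0.0957 0 0 0.2;-0.004 0.0956 0 0 0.2;-0.0101 0.0952 0 0 0.2;-0.0161 0.0943 0 0 0.2;-0.0222 0.0931 0 0 0.2' 
python3 -m inch '0 0 0 0 0.2;0 0 0 0 0.2;0 0 0 0 0.2;0 0 0 0 0.2;0 0 0 0 0.2;0 0 0 0 0.2;0 0 0 0 0.2;0 0 0 0 0.2' 
python3 -c "
from h import *
lev()"
```

```text
time_s: 47.7
tcp_pos: [0.599, -0.0457, 0.0563]
eef_rot: [-179.6, -0.1, -70.7]
contact_force: [39.2, -3.0, -33.6]
gripper_width: 0.0253
gripper_force: 25.1
time_s: 48.7
tcp_pos: [0.5991, -0.0456, 0.0563]
eef_rot: [-179.6, -0.1, -70.6]
contact_force: [14.2, -3.4, -7.1]
gripper_width: 0.0254
gripper_force: 25.0
lever -0.0327 r 0.2238 Ftan 13.9 [14.2 -3.4 -7.1]
```

Rest stop found: the stroke is 0.472 rad, as specified. Doing one full forward and back cycle.

```bash
python3 -m inch '0.0222 -0.0931 0 0 0.2;0.0161 -0.0943 0 0 0.2;0.0101 -0.0952 0 0 0.2;0.004 -0.0956 0 0 0.2;-0.0021 -0.0957 0 0 0.2;-0.0082 -0.0953 0 0 0.2;-0.0143 -0.0946 0 0 0.2;-0.01 -0.047 0 0 0.2' 
python3 -m inch '-0.0103 -0.0465 0 0 0.2;0 0 0 0 0.2;0 0 0 0 0.2;0 0 0 0 0.2;0 0 0 0 0.2;0 0 0 0 0.2;0 0 0 0 0.2;0 0 0 0 0.2' 
python3 -c "
from h import *
lev()"
python3 -m inch '0.0203 0.0935 0 0 0.2;0.0143 0.0946 0 0 0.2;0.0082 0.0953 0 0 0.2;0.0021 0.0957 0 0 0.2;-0.004 0.0956 0 0 0.2;-0.0101 0.0952 0 0 0.2;-0.0161 0.0943 0 0 0.2;-0.011 0.0466 0 0 0.2' 
python3 -m inch '-0.0112 0.0465 0 0 0.2;0 0 0 0 0.2;0 0 0 0 0.2;0 0 0 0 0.2;0 0 0 0 0.2;0 0 0 0 0.2;0 0 0 0 0.2;0 0 0 0 0.2' 
python3 -c "
from h import *
lev()
c=capture('top')
d=capture('scene')
a=cv2.resize(c['color'][140:270,210:340],None,fx=3,fy=3);b=cv2.resize(d['color'][160:290,210:340],None,fx=3,fy=3)
cv2.imwrite('pics/cyc1.png',np.hstack([a,b]))"
```

```text
time_s: 49.7
tcp_pos: [0.6961, -0.0154, 0.056]
eef_rot: [179.8, -0.1, -70.7]
contact_force: [-3.0, -8.1, 6.6]
gripper_width: 0.0255
gripper_force: 25.0
time_s: 50.7
tcp_pos: [0.6991, -0.0136, 0.0559]
eef_rot: [179.5, -0.1, -70.8]
contact_force: [-9.4, -13.9, 11.2]
gripper_width: 0.0255
gripper_force: 25.0
lever 0.4395 r 0.2248 Ftan -15.3 [ -9.4 -13.9  11.2]
time_s: 51.7
tcp_pos: [0.6014, -0.0454, 0.0557]
eef_rot: [180.0, 0.0, -70.7]
contact_force: [2.6, -0.5, -0.1]
gripper_width: 0.0255
gripper_force: 25.0
time_s: 52.7
tcp_pos: [0.5991, -0.0456, 0.0558]
eef_rot: [-179.7, -0.1, -70.6]
contact_force: [16.6, -1.6, -11.5]
gripper_width: 0.0252
gripper_force: 25.0
lever -0.0328 r 0.2238 Ftan 16.4 [ 16.6  -1.6 -11.5]
```

View pics/cyc1.png

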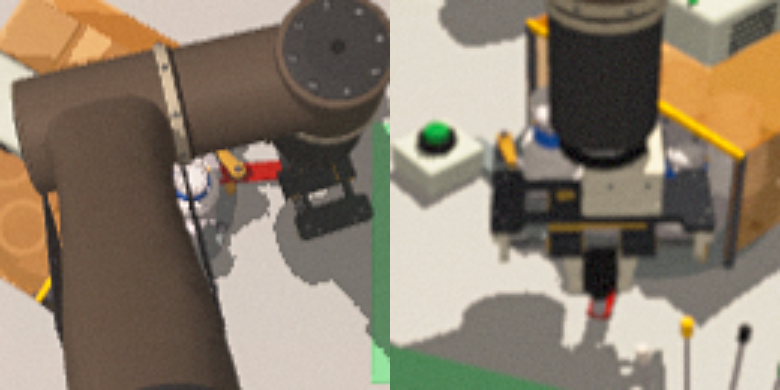

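The dial advanced: a carrier now stands near (274,202) and another is entering under the hood on the right. The stops repeat well, so I'll do four more full cycles.

```bash
for i in 1 2 3 4; do python3 -m inch '0.0222 -0.0931 0 0 0.2;0.0161 -0.0943 0 0 0.2;0.0101 -0.0952 0 0 0.2;0.004 -0.0956 0 0 0.2;-0.0021 -0.0957 0 0 0.2;-0.0082 -0.0953 0 0 0.2;-0.0143 -0.0946 0 0 0.2;-0.01 -0.047 0 0 0.2' >/dev/null
python3 -m inch '-0.0103 -0.0465 0 0 0.2;0 0 0 0 0.2;0 0 0 0 0.2;0 0 0 0 0.2;0 0 0 0 0.2;0 0 0 0 0.2;0 0 0 0 0.2;0 0 0 0 0.2' >/dev/null
python3 -c "
from h import *
lev()"
python3 -m inch '0.0203 0.0935 0 0 0.2;0.0143 0.0946 0 0 0.2;0.0082 0.0953 0 0 0.2;0.0021 0.0957 0 0 0.2;-0.004 0.0956 0 0 0.2;-0.0101 0.0952 0 0 0.2;-0.0161 0.0943 0 0 0.2;-0.011 0.0466 0 0 0.2' >/dev/null
python3 -m inch '-0.0112 0.0465 0 0 0.2;0 0 0 0 0.2;0 0 0 0 0.2;0 0 0 0 0.2;0 0 0 0 0.2;0 0 0 0 0.2;0 0 0 0 0.2;0 0 0 0 0.2' >/dev/null
python3 -c "
from h import *
lev()"; done
python3 - <<'E'
from h import *
c=capture('top');crop(c,165,120,160,160,3.75,'cyc5.png')
E
```

```text
lever 0.4391 r 0.2254 Ftan -17.1 [-10.4 -15.6  10.2]
lever -0.0329 r 0.2238 Ftan 14.7 [ 14.9  -1.8 -15.6]
lever 0.4391 r 0.2255 Ftan -17.5 [-10.5 -16.4   6.7]
lever -0.0327 r 0.2238 Ftan 14.3 [ 14.5  -1.3 -14.8]
lever 0.4391 r 0.2254 Ftan -18.5 [-11.8 -16.    6.9]
lever -0.033 r 0.2238 Ftan 14.6 [ 14.9  -2.4 -14.1]
lever 0.4391 r 0.2253 Ftan -18.2 [-12.  -15.1   7.4]
lever -0.0328 r 0.2238 Ftan 15.2 [ 15.4  -2.6 -12.7]
```

View pics/cyc5.png

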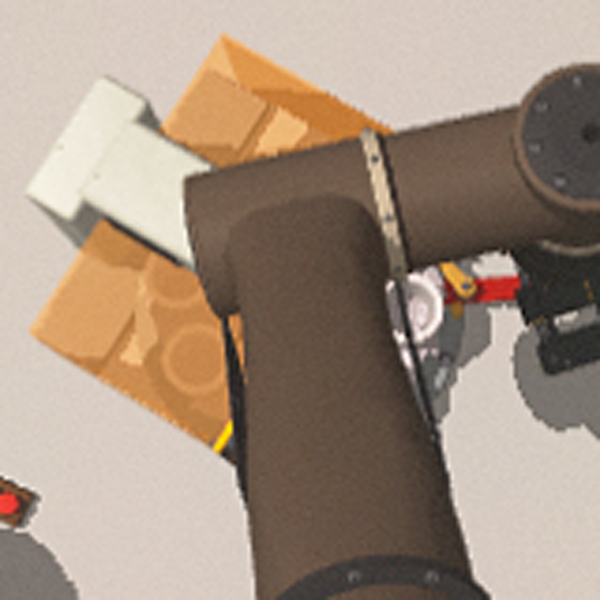

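An empty socket shows at (415,308), about 199° in the marker frame, so five notches are done and the last carrier is at about 244°. Two more cycles.

```bash
for i in 1 2; do python3 -m inch '0.0222 -0.0931 0 0 0.2;0.0161 -0.0943 0 0 0.2;0.0101 -0.0952 0 0 0.2;0.004 -0.0956 0 0 0.2;-0.0021 -0.0957 0 0 0.2;-0.0082 -0.0953 0 0 0.2;-0.0143 -0.0946 0 0 0.2;-0.01 -0.047 0 0 0.2' >/dev/null
python3 -m inch '-0.0103 -0.0465 0 0 0.2;0 0 0 0 0.2;0 0 0 0 0.2;0 0 0 0 0.2;0 0 0 0 0.2;0 0 0 0 0.2;0 0 0 0 0.2;0 0 0 0 0.2' >/dev/null
python3 -c "
from h import *
lev()"
python3 -m inch '0.0203 0.0935 0 0 0.2;0.0143 0.0946 0 0 0.2;0.0082 0.0953 0 0 0.2;0.0021 0.0957 0 0 0.2;-0.004 0.0956 0 0 0.2;-0.0101 0.0952 0 0 0.2;-0.0161 0.0943 0 0 0.2;-0.011 0.0466 0 0 0.2' >/dev/null
python3 -m inch '-0.0112 0.0465 0 0 0.2;0 0 0 0 0.2;0 0 0 0 0.2;0 0 0 0 0.2;0 0 0 0 0.2;0 0 0 0 0.2;0 0 0 0 0.2;0 0 0 0 0.2' >/dev/null
python3 -c "
from h import *
lev()"; done
python3 -m inch '0 -0.015 0 0 0.2;0 0 0 0 0.2;0 0 0 0 0.6;0 0 0 0 0.6;0 0 0 0 0.6;0 0 0 0 0.6;0 0 0 0 0.6;0 0 0 0 0.6'
python3 -m inch '0 0 -0.1 0 0.6;0 0 -0.2 0 0.6;0 0 -0.2 0 0.6;0 0 -0.2 0 0.6;0 0 -0.2 0 0.6;0 0 -0.2 0 0.6;0 0 0 0 0.6;0 0 0 0 0.6'
python3 -m inch '0.2 0.3 -0.15 0 0;0.2 0.3 -0.15 0 0;0.2 0.3 0 0 0;0.2 0.3 0 0 0;0.2 0.3 0 0 0;0 0 0 0 0;0 0 0 0 0;0 0 0 0 0'
python3 - <<'E'
from h import *
c=capture('top')
b=capture('scene')
cv2.imwrite('pics/fin.png',np.hstack([cv2.resize(x,None,fx=3,fy=3) for x in(c['color'][130:270,195:325],b['color'][140:280,230:360])]))
go(.3624,.1279,.2,8)
E
```

```text
lever 0.4392 r 0.2253 Ftan -18.0 [-11.2 -16.    8.3]
lever -0.0329 r 0.2238 Ftan 16.0 [ 16.3  -2.7 -12.6]
lever 0.4391 r 0.2254 Ftan -17.7 [-11.3 -15.4   7.5]
lever -0.0329 r 0.2238 Ftan 14.7 [ 15.   -2.5 -14. ]
time_s: 77.85
tcp_pos: [0.5977, -0.0454, 0.0558]
eef_rot: [180.0, 0.0, -70.7]
contact_force: [0.4, 0.9, 0.4]
gripper_width: 0.0526
gripper_force: 0.0
time_s: 78.85
tcp_pos: [0.5975, -0.0454, 0.2212]
eef_rot: [-180.0, 0.0, -70.7]
contact_force: [-0.7, 0.8, -0.5]
gripper_width: 0.0523
gripper_force: 0.0
time_s: 79.85
tcp_pos: [0.4353, -0.2606, 0.2654]
eef_rot: [180.0, 0.0, -70.7]
contact_force: [1.4, 0.3, 0.6]
gripper_width: 0.0004
gripper_force: 0.0
tcp [ 0.4354 -0.2605  0.2655] yaw -70.66 total [-2.6045 -0.3986  0.4368] per row [-0.3256 -0.0498  0.0546]
```

View pics/fin.png

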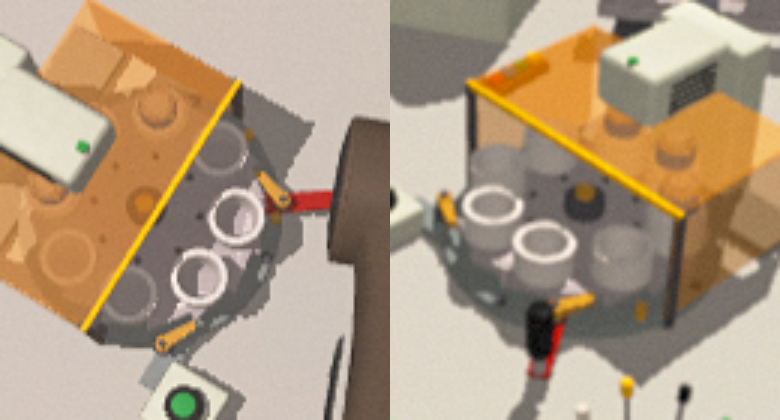

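Four empty sockets stand in front. The carriers are under the hood at scene-crop positions (622,120), (676,150) and (680,190), and the lever is at rest. Checking marker x numerically.

Run:
```python
from h import *
c=capture('top');b=capture('scene');a=np.radians(60.8);o=np.array([.5805,.1774])
def mk(P):
    d=P[:2]-o; m=np.array([np.cos(a)*d[0]+np.sin(a)*d[1],-np.sin(a)*d[0]+np.cos(a)*d[1]])
    return (m*1000).round(1),np.degrees(np.arctan2(m[1],m[0])).round(1)%360,np.hypot(*m).round(4)
for n,p in(("e",(222,148)),("e",(237,216)),("e",(200,277)),("e",(127,293))): print(n,mk(ray(c,(195+p[0]/3-.33,130+p[1]/3-.33),.078)))
for p in((157,103),(48,185)): print("car top",mk(ray(c,(195+p[0]/3-.33,130+p[1]/3-.33),.118)))
for p in((232,108),(286,140),(290,183)): print("car scene",mk(ray(b,(230+p[0]/3-.33,140+p[1]/3-.33),.118)))
print(get_state()["joints"])
# the button: second view
m=cv2.inRange(cv2.cvtColor(b["color"],cv2.COLOR_BGR2HSV),(50,120,40),(75,255,255));m[:,260:]=0;m[:190]=0;m[240:]=0
ce=cv2.connectedComponentsWithStats(m);print(ce[2],ce[3])
for q in ce[3][1:]: print([ray(b,q,z).round(4) for z in(.045,.05)])
m=cv2.inRange(cv2.cvtColor(c["color"],cv2.COLOR_BGR2HSV),(50,120,40),(75,255,255));m[:,280:]=0;m[:250]=0;m[280:]=0
ce=cv2.connectedComponentsWithStats(m);print(ce[2],ce[3])
for q in ce[3][1:]: print([ray(c,q,z).round(4) for z in(.04,.045,.05)])
```

```text
e (array([-43.3, -95.7]), np.float64(245.7), np.float64(0.105))
e (array([-96.5, -38.5]), np.float64(201.7), np.float64(0.1039))
e (array([-96.4,  39.6]), np.float64(157.7), np.float64(0.1042))
e (array([-37.4,  94.7]), np.float64(111.5), np.float64(0.1019))
car top (array([ 36.7, -95.1]), np.float64(291.1), np.float64(0.1019))
car top (array([90.1, 41.4]), np.float64(24.7), np.float64(0.0991))
car scene (array([90.5, 35.9]), np.float64(21.6), np.float64(0.0974))
car scene (array([ 89.4, -43.8]), np.float64(333.9), np.float64(0.0996))
car scene (array([ 36.2, -97. ]), np.float64(290.5), np.float64(0.1035))
[-8.69992772e+00  3.16640147e+00 -1.64736048e+01  1.63203992e-05
 -7.03807393e+01  2.80343785e+01]
[[     0      0    560    420 235149]
 [   221    201      9      7     51]] [[279.51187545 209.50116734]
 [224.74509804 204.11764706]]
[array([0.3602, 0.1326, 0.045 ]), array([0.3631, 0.1267, 0.05  ])]
[[     0      0    560    420 235146]
 [   154    250      2      1      2]
 [   252    261      8      8     52]] [[279.50637051 209.48749288]
 [154.5        250.        ]
 [255.5        264.5       ]]
[array([0.4014, 0.4681, 0.04  ]), array([0.401 , 0.4666, 0.045 ]), array([0.4006, 0.4652, 0.05  ])]
[array([0.3633, 0.1293, 0.04  ]), array([0.363, 0.129, 0.045]), array([0.3628, 0.1287, 0.05  ])]
```

Marker-frame x is +36, +89 and +90 mm, so all the carriers are well under. The button is at about (0.363, 0.1285). I'll press it with one finger: opening 26 mm, finger centre about 24 mm from the TCP on the tool's +y side, and yaw −119° so the gripper body stays clear of the hood.

```bash
python3 -m inch '0 0 0 0.0168 0.3;0 0 0 0.0168 0.3;0 0 0 0.0168 0.3;0 0 0 0.0168 0.3;0 0 0 0.0168 0.3;0 0 0 0.0168 0.3;0 0 0 0.0168 0.3;0 0 0 0.0168 0.3' 30
python3 -c "
from h import *
go(.3838,.1168,.12,12)"
```

```text
time_s: 81.05
tcp_pos: [0.4351, -0.2608, 0.2657]
eef_rot: [180.0, -0.0, -119.3]
contact_force: [0.2, -0.7, -0.1]
gripper_width: 0.0265
gripper_force: 0.0
tcp [ 0.4351 -0.2608  0.2657] yaw -119.28 total [-2.0287  1.5297  0.9716] per row [-0.1691  0.1275  0.081 ]
```

```bash
python3 -m inch '-0.1691 0.1275 0 0 0.3;-0.1691 0.1275 0 0 0.3;-0.1691 0.1275 0.08 0 0.3;-0.1691 0.1275 0.08 0 0.3;-0.1691 0.1275 0.08 0 0.3;-0.1691 0.1275 0.08 0 0.3;-0.1691 0.1275 0.08 0 0.3;-0.1691 0.1275 0.08 0 0.3'
python3 -m inch '-0.1691 0.1275 0.08 0 0.3;-0.1691 0.1275 0.08 0 0.3;-0.1691 0.1275 0.08 0 0.3;-0.1691 0.1275 0.08 0 0.3;0 0 0.08 0 0.3;0 0 0.08 0 0.3;0 0 0.08 0 0.3;0 0 0 0 0.3'
python3 - <<'E'
from h import *
go(.3838,.1168,.07,8)
b=capture('scene');crop(b,185,150,100,80,6,'btn.png')
E
```

```text
time_s: 82.05
tcp_pos: [0.3998, -0.0081, 0.1936]
eef_rot: [-180.0, 0.0, -119.1]
contact_force: [0.7, -0.4, 0.2]
gripper_width: 0.0264
gripper_force: 0.0
time_s: 83.05
tcp_pos: [0.382, 0.1153, 0.1089]
eef_rot: [180.0, -0.1, -119.2]
contact_force: [-0.5, 0.6, 0.7]
gripper_width: 0.0263
gripper_force: 0.0
tcp [0.382  0.1153 0.1089] yaw -119.19 total [-0.0143 -0.0054  0.2592] per row [-0.0018 -0.0007  0.0324]
```

View pics/btn.png

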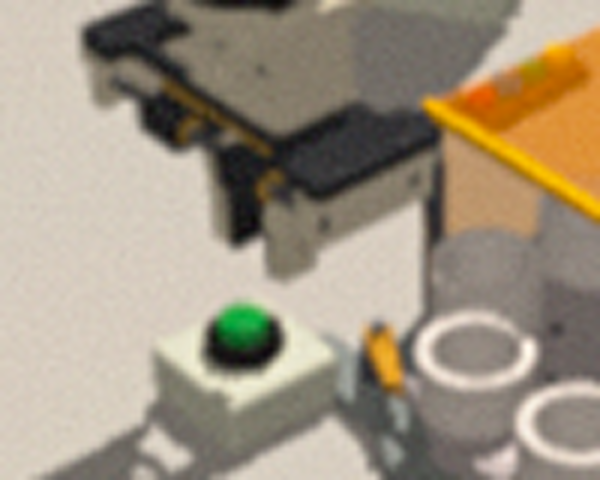

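The left finger tip (240,240) hangs above the green button (243,322), and the other finger will come down clear of the collar. Lowering.

```bash
python3 -m inch '-0.014 -0.005 0 0 0.3;0 0 0.06 0 0.3;0 0 0.06 0 0.3;0 0 0.06 0 0.3;0 0 0.06 0 0.3;0 0 0.06 0 0.3;0 0 0.06 0 0.3;0 0 0 0 0.3'
python3 -m inch '0 0 0.007 0 0.3;0 0 0.007 0 0.3;0 0 0.007 0 0.3;0 0 0.007 0 0.3;0 0 0 0 0.3;0 0 0 0 0.3;0 0 0 0 0.3;0 0 0 0 0.3'
```

```text
time_s: 84.1
tcp_pos: [0.3841, 0.1177, 0.0553]
eef_rot: [180.0, -0.1, -119.1]
contact_force: [-0.9, 1.2, 1.6]
gripper_width: 0.0262
gripper_force: 0.9
time_s: 85.1
tcp_pos: [0.3841, 0.1177, 0.0516]
eef_rot: [180.0, -0.0, -119.1]
contact_force: [-1.7, 0.1, 3.8]
gripper_width: 0.0265
gripper_force: 2.0
```

```bash
python3 -m inch '0 0 0.007 0 0.3;0 0 0.007 0 0.3;0 0 0 0 0.3;0 0 0 0 0.3;0 0 0 0 0.3;0 0 0 0 0.3;0 0 0 0 0.3;0 0 0 0 0.3'
python3 -m inch '0 0 0.01 0 0.3;0 0 0.01 0 0.3;0 0 0 0 0.3;0 0 0 0 0.3;0 0 0 0 0.3;0 0 0 0 0.3;0 0 0 0 0.3;0 0 0 0 0.3'
```

```text
time_s: 86.1
tcp_pos: [0.3842, 0.1178, 0.05]
eef_rot: [-180.0, -0.0, -119.1]
contact_force: [-6.8, -2.2, 15.1]
gripper_width: 0.0264
gripper_force: 7.1
time_s: 87.1
tcp_pos: [0.3846, 0.1179, 0.049]
eef_rot: [-179.9, 0.0, -119.0]
contact_force: [-17.2, -4.2, 52.4]
gripper_width: 0.0262
gripper_force: 26.2
```

The button bottomed out: the force rose along the spring to about 4–5 N, then hit a hard stop after roughly 6 mm. Letting go and backing off.

```bash
python3 -m inch '0 0 -0.05 0 0.3;0 0 -0.1 0 0.3;0 0 -0.2 0 0.3;0 0 -0.2 0 0.3;0 0 -0.2 0 0.3;0 0 -0.2 0 0.3;0 0 -0.2 0 0.3;0 0 0 0 0.3'
python3 -m inch '0.3 0 0 0 0.3;0.3 0 0 0 0.3;0.3 0 0 0 0.3;0.3 0 0 0 0.3;0.3 0 0 0 0.3;0 0 0 0 0.3;0 0 0 0 0.3;0 0 0 0 0.3'
python3 - <<'E'
from h import *
b=capture('scene');crop(b,190,100,200,150,3.9,'end.png')
E
```

```text
time_s: 88.1
tcp_pos: [0.3857, 0.119, 0.2211]
eef_rot: [-179.9, 0.3, -119.1]
contact_force: [-0.2, -0.0, -0.7]
gripper_width: 0.0263
gripper_force: 0.0
time_s: 89.1
tcp_pos: [0.2751, -0.0782, 0.2188]
eef_rot: [180.0, -0.0, -119.1]
contact_force: [-0.4, 0.0, 0.4]
gripper_width: 0.0261
gripper_force: 0.0
```

View pics/end.png

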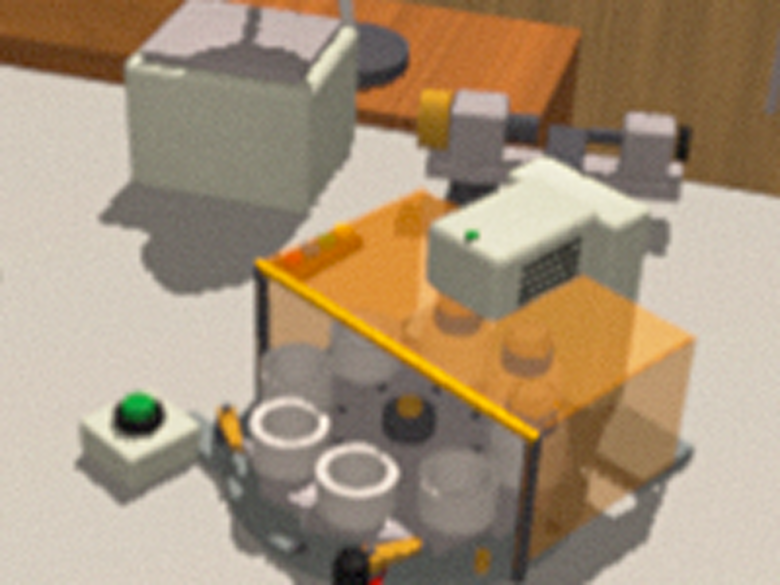

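The button is up again at (138,412), the three carriers sit under the hood at (458,318), (527,348) and (532,402), and the grip is at rest at (352,565). Handing in.

```bash
python3 -c "
from plant import *
print(close_job())"
```

```text
the job is handed in; nothing more can be done
None
```

I handed the job in at about 89 s: all three carriers are seated and wholly under the hood, the lever is at its rest stop, and the start button was pressed to its stop and released; the hand-in returned no verdict.

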